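# Close a name badge in the sprung badge press and stow the press block on its sloped rest

## Robot

A 6-joint arm with a two-finger parallel gripper is mounted at the origin on a cart in front of the work surface, level with it; the furniture and walls round the work are solid. World frame = base frame: x ahead of the robot, y to its left, z up, the work surface at z = 0. Lengths are in m, angles in rad, forces in N, time in s.
With the tool pointing down it reaches from about 0.325 to 0.775 m from the base axis. Payload 5.5 kg.
Tool frame: the origin (TCP) lies midway between the tips of the shut fingers; the grasp point (between the pads) lies 19 mm behind it (grasp_offset is the distance from the TCP to the grasp point, in m); z points along the fingers, y is the line along which they close (so a half turn about z gives the same grasp; the last joint's range is limited). The gripper opens to 88 mm and grips with 3 to 60 N. Pads are 20 mm wide; open, the fingers measure 115 mm over their backs; the gripper's body (75 mm by 178 mm) begins 61 mm behind the grasp point.
Start: joints at [1.117, 0.091, 1.231, -0, 1.82, -0.057], TCP at [0.232, 0.553, 0.223] pointing down, gripper open.
Joint ranges: [-2.87, 2.87], [-0.86, 2.18], [0.17, 2.46], [-1.51, 4.65], [0.06, 2.69], [-2.65, 2.65]. Speed limits (rad/s): [2.57, 2.57, 3.01, 3.14, 3.14, 3.14].

## Interface

Orientations are given as a unit quaternion [x, y, z, w].
In Python, from workcell import get_obs, get_image, camera_params, job_done, grasp_offset gives the robot as it stands.
- The arm moves only by the tool play_rows, never from a script. Its argument "deltas" is a list of rows, each an object with "jaw": the closure in counts, from 0 (fully open) to 255 (shut); "delta_pos": the shift along the tool's x, y, z in cm, a list of three; "yaw": the turn about the tool's z in rad. In form: [{"jaw": jaw, "delta_pos": [dx, dy, dz], "yaw": yaw}, ...]. A call has 1 to 8 rows; each row is the pose to reach, as a shift and turn from the pose commanded when the call began, along the tool's axes at that moment; what a row does not reach only later rows make up. A row lasts 1/12 s, in which the tool goes at most 41.7 mm and 7.16 degrees, less where a joint would pass 70% of its speed; a pose out of reach is approached as far as the arm can. A call with a gripper value outside its range is refused whole. The fingers move at their own pace and stop on an object; "squeeze" is the grip in N (left out, the last holds). Time passes only in rows, so rows that repeat a pose let the fingers close. It gives the time, the measured TCP pose, the force, the opening and the grip force at its end, in the units of the state.
- get_obs(): the state, without advancing time (a new reading comes with each control period).
- get_image(name): name is "side" or "top"; returns the picture (480x640x3 uint8, red, green, blue); there is no depth.
- camera_params(name): a dict with "fovy" (degrees; the focal length in pixels is half the picture's height over the tangent of half this angle, whatever the lens; pixels are square), "cx", "cy" (the principal point, pixels), "k1" (the pictures are not rectified: a ray, as slopes to the right and down, at radius r is drawn at 1 + k1 r^2 times it, then the intrinsics apply), "eye" and "attitude" of the camera in the world. Camera axes: x right, y up, looking along -z (the intrinsics and any distortion apply to the point x, -y, -z); pixel columns grow to the right and rows downward; lengths in m; the calibration is good to about 2 mm. A picture is of the moment at which its call begins. camera_params takes no time and is no camera call.
- job_done(): hands the job in; it is judged then, once.
The state is a dict: "time_s": time; "qpos": joint angles; "joint_vel": joint speeds; "joint_torque": joint torques, N m; "position": TCP position; "eef_rot": TCP orientation; "force": force on the tool from outside, world axes, zero at the start; "wrist_torque": the same for the moment, N m; "finger_gap": finger opening in m; "gripper_force": force on a finger pad.
Only numpy, scipy, OpenCV 4.12 (cv2) and the standard library are available. Lean on these libraries where they do the work, as an engineer would, in place of code of your own. Each camera call takes 0.05 s, during which the arm holds its last target. There are 200 camera calls.

## Task

Take the press block by its upright handle, set its flat foot squarely over the name badge in the badge press, with the long side of the foot along the long side of the badge, and press straight down until the sprung plate is fully home and level; hold it there for about a second. Then lift the block off so that the plate comes up again, and set the block down on the ramp of the sloped rest, between the side rails with its foot flat on the ramp before you let go, so that it ends resting against the lower stop. Leave the mug, phone, tape roll and stapler where they are.

Things in the scene. Friction and masses are not known exactly. Their poses are not given: they have to be found in the camera images.
- block_handle (a point): Middle of the handle of the loose press block. The block: steel foot 90 x 70 x 16 mm (x, y, z) with an upright square-sided black handle, 26 (x) x 30 (y) mm and 76 mm tall, on its middle; 92 mm high in all, 0.4 kg. It starts upright on the desk. The point is on the handle's axis, 56 mm above the foot's underside; x along the foot's 90 mm side, z up the handle.
- block_foot (a point): Centre of the underside of the press block's foot, same axes as block_handle (56 mm below it along the block's z).
- press: Badge press, fixed: grey open frame 156 x 136 mm (x, y), top of its rim 40 mm above the desk, with a sprung aluminium plate (104 x 84 mm) floating in its well. Origin: centre of its underside on the desk; z up.
- badge_top (a point): Centre of the top of the white name badge (86 x 56 mm in x, y; 7 mm thick), fixed on the sprung plate: 59 mm above the desk with the plate up, 47 mm with it fully down (the plate then flush with the rim). x along the badge's 86 mm side, z square up off the plate. The plate rocks up to 0.12 rad on its springs (4 N m/rad) if pressed off-centre or askew.
- press_slide (a joint): Travel of the sprung plate: 0 up, 0.012 m fully down on its stop. About 6 N starts it, 11 N holds it fully down (the block's weight helps); it springs up when let go.
- rest: Sloped rest, fixed: aluminium ramp 190 mm long at 30 degrees on a 172 x 100 mm base, rising along the rest's +x. Side rails 16 mm high above the ramp, 80 mm apart inside; a cross bar, the stop, 16 mm high, closes the lower end. The ramp is slick: a block let go on it slides down to the stop by itself. Origin: centre of the base's underside.
- lane_home (a point): Point on the rest's ramp, on its centre line, 45 mm uphill of the stop's face and 50 mm above the desk, where the middle of the block's underside lies when the block rests against the stop, long side along the ramp. x uphill along the ramp (30 degrees above level), y across, z square off the ramp. The ramp goes on 135 mm uphill of it and ends open.
- mug: Dark mug, 82 x 111 mm, 97 mm high; bystander, origin at the centre of its underside.
- smartphone: Smartphone lying flat, 146 x 71 x 8 mm; bystander, origin at the centre of its underside.
- tape_roll: Tape roll lying flat, 103 x 99 x 24 mm; bystander, origin at the centre of its underside.
- stapler: Stapler, 138 x 40 x 48 mm; bystander, origin at the centre of its underside.

How it is judged:
By the outcome, as a careful person would: the job done as asked, in the order asked, and still so for the second after the job is handed in, with the robot touching nothing.
It also fails if it takes over 54 s, if anything falls off the work surface, if the arm or the gripper's body presses on something with over 40 N, if the wrist force passes 120 N, or if a joint passes its speed limit or range.

## Working session

There is one attempt and no reset: what is moved stays moved. The work goes in short steps, Python scripts to look and compute and a tool call to move; the robot and the scene stay as the last step left them, time stands still between calls to the robot, and variables do not carry over. Pictures are saved under pics/ and viewed, at most 10 in all, crops included, and the job is handed in when it is done.

Besides the shell and the picture viewer there is one more tool, called after ">>>" as name(argument=value, ...), one argument or row to a line, values as JSON. play_rows: Moves the arm, as the interface text tells. Its arguments: {"type":"object","properties":{"deltas":{"type":"array","items":{"type":"object","properties":{"jaw":{"type":"number"},"delta_pos":{"type":"array","items":{"type":"number"}},"yaw":{"type":"number"}}}},"squeeze":{"type":"number"}},"required":["deltas"]}

```bash
mkdir -p pics; python3 - <<'E'
from workcell import *
import cv2
for n in("top","side"):
    cv2.imwrite(f"pics/{n}0.png",get_image(n)[:,:,::-1]); print(n,camera_params(n))
print(get_obs(), grasp_offset if not callable(grasp_offset) else grasp_offset())
E
```

```text
top {'fovy': 53.60033165039161, 'cx': 322.60575195189705, 'cy': 245.18594796152402, 'k1': -0.08863003360435391, 'eye': array([ 0.55430251, -0.09342455,  1.14599532]), 'attitude': array([ 0.01648436, -0.00367348, -0.7058999 ,  0.70811024])}
side {'fovy': 57.051582456575694, 'cx': 314.01109947727224, 'cy': 237.15735061130482, 'k1': -0.08728828421548288, 'eye': array([-0.11872543, -0.57162509,  0.73415448]), 'attitude': array([ 0.3990725 , -0.21209612, -0.40523864,  0.79469366])}
{'time_s': 0.1, 'qpos': array([ 1.11731451e+00,  9.17729558e-02,  1.23173366e+00, -3.35280054e-05,
        1.81982293e+00, -5.66905449e-02]), 'joint_vel': array([ 0.00265422, -0.0008495 , -0.00165265, -0.00141001, -0.00129226,
        0.00076575]), 'joint_torque': array([ 1.70102474e-03, -4.47858560e+01, -4.07567847e+01,  6.98759034e-02,
        2.85568699e-02, -1.02118872e-04]), 'position': array([0.23176616, 0.55313994, 0.22164428]), 'eef_rot': array([ 1.97100653e-01,  9.80382873e-01, -8.44447516e-04, -2.03409998e-04]), 'force': array([ 0.14350879, -0.53265058,  0.02676817]), 'wrist_torque': array([0.07564604, 0.00533865, 0.01691094]), 'gripper_force': 0.0, 'finger_gap': 0.08759999848812404} 0.0187
```

View pics/top0.png

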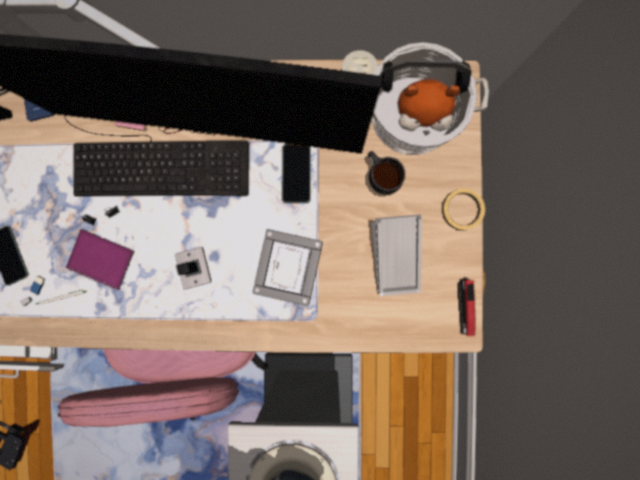

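View pics/side0.png

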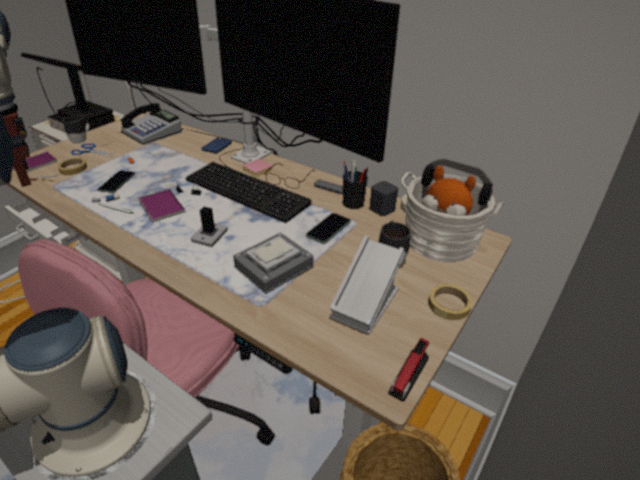

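The top picture shows the block at about (193,268), with its handle top near (187,268). The press is at (288,267), and the rest is at (397,253) with its high end apparently at the top, away from the robot. I'll enlarge both views to get corners.

```bash
python3 - <<'E'
import cv2
a=cv2.imread("pics/top0.png")[205:315,165:325]; cv2.imwrite("pics/t1.png",cv2.resize(a,None,fx=5,fy=5,interpolation=cv2.INTER_CUBIC))
a=cv2.imread("pics/top0.png")[205:305,350:440]; b=cv2.imread("pics/side0.png")[225:335,320:415]
a=cv2.resize(a,(400,444));b=cv2.resize(b,(400,463))
import numpy as np
c=np.zeros((463,800,3),np.uint8);c[:444,:400]=a;c[:,400:]=b
cv2.imwrite("pics/t2.png",c)
E
```

```text
(no output)
```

View pics/t1.png

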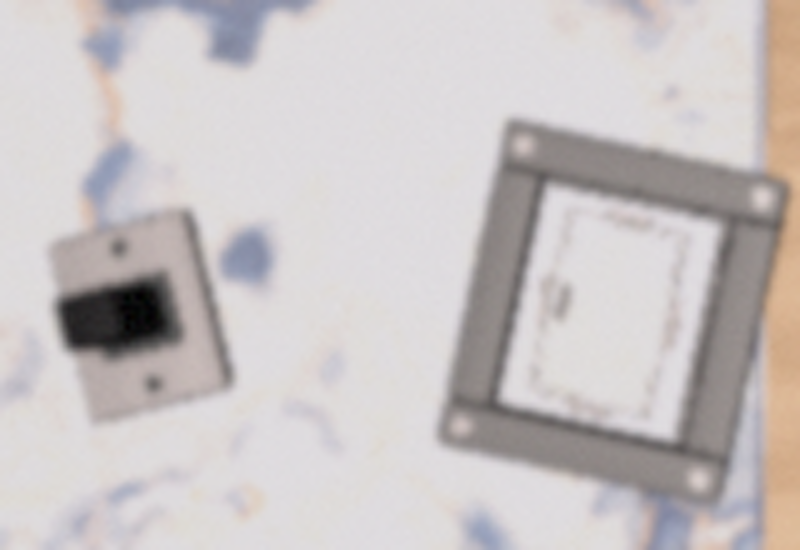

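View pics/t2.png

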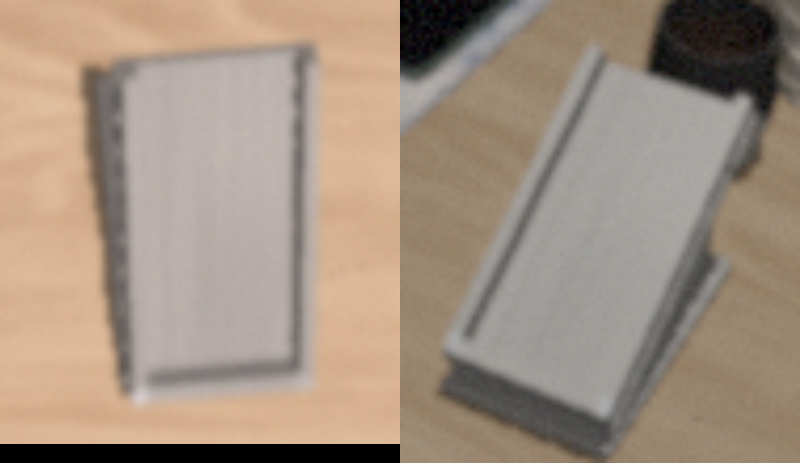

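The crops give these corner pixels (t1 crop coordinates):

- **Foot top:** (50,245), (183,212), (222,388), (97,420).
- **Handle top:** about (57,297) to (122,345).
- **Press rim:** (508,120), (790,187), (720,500), (440,440).
- **Badge dashes:** (570,205), (692,235), (645,420), (530,390).
- **Rest:** the low stop is nearest the robot. In the t2 crop, the right ramp line runs from (294,52) to (297,363).

Next I'll fit poses from these.

```bash
cat > geo.py <<'E'
import numpy as np
from scipy.spatial.transform import Rotation as R
from scipy.optimize import least_squares
from workcell import *
def proj(n,P):
    c=camera_params(n); f=240/np.tan(np.radians(c['fovy'])/2)
    p=(np.atleast_2d(P)-c['eye'])@R.from_quat(c['attitude']).as_matrix()
    s=np.c_[p[:,0]/-p[:,2],-p[:,1]/-p[:,2]]; s=s*(1+c['k1']*(s**2).sum(1,keepdims=True))
    return s*f+[c['cx'],c['cy']]
def place(v,L):
    x,y,a=v; L=np.array(L,float); c,s=np.cos(a),np.sin(a)
    return np.c_[x+c*L[:,0]-s*L[:,1],y+s*L[:,0]+c*L[:,1],L[:,2]]
def fit(obs,v0):  # obs: list (cam, local pts, pixels)
    r=lambda v:np.concatenate([(proj(n,place(v,L))-np.array(px)).ravel() for n,L,px in obs])
    s=least_squares(r,v0); print(np.round(s.x,4),'yaw deg',np.round(np.degrees(s.x[2]),1),'res px',np.round(s.fun,1)); return s.x
def rect(a,b,z): # far-left, far-right, near-right, near-left
    return [[a/2,b/2,z],[a/2,-b/2,z],[-a/2,-b/2,z],[-a/2,b/2,z]]
E
python3 - <<'E'
from geo import *
t1=lambda p:np.array(p)/5+[165,205]-0.4
t2=lambda p:np.array(p)/4.44+[350,205]-0.4
s2=lambda p:(np.array(p)-[400,0])/4.21+[320,225]-0.4
foot=("top",rect(.09,.07,.016),t1([(50,245),(183,212),(222,388),(97,420)]))
hand=("top",rect(.026,.030,.092),t1([(57,297),(113,287),(124,342),(68,350)]))
fit([foot],[.5,.2,0]);fit([foot,hand],[.5,.2,0])
fit([("top",rect(.156,.136,.04),t1([(508,120),(790,187),(720,500),(440,440)]))],[.5,0,0])
fit([("top",rect(.086,.056,.059),t1([(570,205),(692,235),(645,420),(530,390)]))],[.5,0,0])
c,s=np.cos(np.pi/6),.5
rp=lambda u,y,h=0:[u*c-h*s,y,.05+u*s+h*c]   # lane_home coords
o=[("top",[rp(.135,-.04),rp(-.045,-.04),rp(-.045,.02)],t2([(294,52),(297,363),(185,370)])),
 ("side",[rp(.135,.04)],s2([(607,66)]))]
v=fit(o,[.5,-.27,0]); fit(o[:1],v)
print('low left ramp pt in side t2:',(proj("side",place(v,[rp(-.03,.04),rp(.135,.04)]))-[320,225]+.4)*4.21+[400,0])
E
```

```text
[0.5311 0.2408 0.2515] yaw deg 14.4 res px [-0.6 -0.3  0.4 -0.9  1.5  0.3 -1.3  0.9]
[0.5312 0.2403 0.2437] yaw deg 14.0 res px [-0.4 -0.5  0.8 -0.8  1.6  0.4 -1.3  0.8 -1.1  0.4  0.4 -0.8  0.8 -0.5
 -0.7  1. ]
[ 0.5349  0.0085 -0.2134] yaw deg -12.2 res px [ 0.1 -0.5  0.5 -1.5  0.1  1.4 -0.7  0.6]
[ 0.5348  0.009  -0.2315] yaw deg -13.3 res px [ 0.4  0.4 -0.3  0.1  0.3 -0.4 -0.4 -0.1]
[ 0.5259 -0.2504  0.1045] yaw deg 6.0 res px [ 0.5  0.2  0.  -0.6 -0.1  0.5 -0.3 -0.5]
[ 0.5259 -0.2501  0.1082] yaw deg 6.2 res px [ 0.2  0.2 -0.  -0.7 -0.1  0.5]
low left ramp pt in side t2: [[482.76958245 326.41488407]
 [605.78070427  63.69885286]]
```

>>> play_rows(
  deltas=[
    {"jaw": 0,"delta_pos": [-39.7,-17.3,6],"yaw": -0.64},
    {"jaw": 0,"delta_pos": [-39.7,-17.3,6],"yaw": -0.64},
    {"jaw": 0,"delta_pos": [-39.7,-17.3,6],"yaw": -0.64},
    {"jaw": 0,"delta_pos": [-39.7,-17.3,6],"yaw": -0.64},
    {"jaw": 0,"delta_pos": [-39.7,-17.3,6],"yaw": -0.64},
    {"jaw": 0,"delta_pos": [-39.7,-17.3,6],"yaw": -0.64},
    {"jaw": 0,"delta_pos": [-39.7,-17.3,6],"yaw": -0.64},
    {"jaw": 0,"delta_pos": [-39.7,-17.3,6],"yaw": -0.64},
  ],
)

```text
time_s: 0.77
position: [0.4519, 0.3227, 0.1781]
eef_rot: [-0.122, 0.993, -0.0, -0.0]
force: [-0.1, 0.0, 0.4]
finger_gap: 0.0881
gripper_force: 0.0
```

```bash
cat >> geo.py <<'E'
def to(x,y,z,yaw):
    "delta (cm, tool axes) and yaw taking the TCP to x,y,z with tool y along object y at yaw"
    o=get_obs(); M=R.from_quat(o['eef_rot']).as_matrix()
    d=M.T@(np.array([x,y,z])-o['position'])*100
    cur=np.arctan2(M[1,1],M[0,1])-np.pi/2; w=(yaw-cur+np.pi/2)%np.pi-np.pi/2
    print('t',round(o['time_s'],2),'pos',np.round(o['position'],4),'objyaw',round(np.degrees(cur),2),'tilt z',np.round(M[:,2],3),'F',np.round(o['force'],1),'gap',round(o['finger_gap'],4),'gf',round(o['gripper_force'],1))
    print('delta',np.round(d,2),'yaw',np.round(-w,3))
E
python3 -c "
from geo import *
to(.531,.2405,.16,np.radians(14.0))"
```

```text
t 0.77 pos [0.4519 0.3227 0.1781] objyaw 13.97 tilt z [-0. -0. -1.] F [-0.1  0.   0.4] gap 0.0881 gf 0.0
delta [-5.69 -9.89  1.81] yaw -0.001
```

>>> play_rows(
  deltas=[
    {"jaw": 0,"delta_pos": [-5.7,-9.9,1.8],"yaw": 0},
    {"jaw": 0,"delta_pos": [-5.7,-9.9,1.8],"yaw": 0},
    {"jaw": 0,"delta_pos": [-5.7,-9.9,1.8],"yaw": 0},
    {"jaw": 0,"delta_pos": [-5.7,-9.9,1.8],"yaw": 0},
    {"jaw": 0,"delta_pos": [-5.7,-9.9,1.8],"yaw": 0},
    {"jaw": 0,"delta_pos": [-5.7,-9.9,1.8],"yaw": 0},
  ],
)

```text
time_s: 1.27
position: [0.5298, 0.2423, 0.1604]
eef_rot: [-0.121, 0.993, 0.0, -0.001]
force: [-0.0, 0.1, 0.6]
finger_gap: 0.0878
gripper_force: 0.0
```

```bash
python3 -c "
from geo import *
import cv2
to(.531,.2405,.029,np.radians(14.0))
im=get_image('side')[:,:,::-1]
cv2.imwrite('pics/s2.png',cv2.resize(im[120:270,130:330],None,fx=4,fy=4,interpolation=cv2.INTER_CUBIC))
o=get_obs()['position']
v=[.531,.2405,np.radians(14)]
print('pred in crop: foot top, handle top'); print(np.round((proj('side',place(v,rect(.09,.07,.016)+rect(.026,.03,.092)))-[130,120]+.4)*4))"
```

```text
t 1.27 pos [0.5298 0.2423 0.1604] objyaw 13.92 tilt z [-0.001  0.    -1.   ] F [-0.   0.1  0.6] gap 0.0878 gf 0.0
delta [-0.08 -0.21 13.14] yaw -0.001
pred in crop: foot top, handle top
[[312. 403.]
 [396. 424.]
 [328. 494.]
 [241. 471.]
 [297. 341.]
 [335. 350.]
 [314. 370.]
 [276. 360.]]
```

View pics/s2.png

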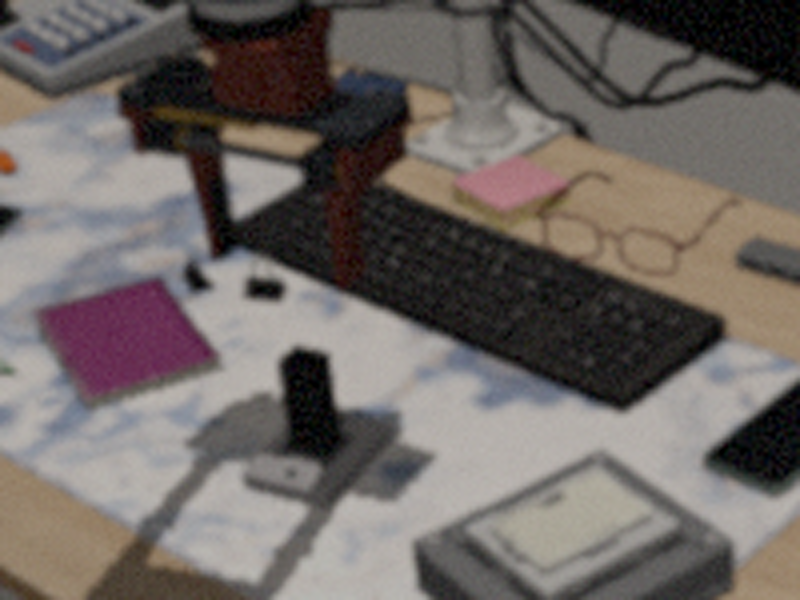

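The side picture shows the foot corners at about (245,468), (325,495) and (400,425). That agrees with the prediction, so I'm going down.

>>> play_rows(
  deltas=[
    {"jaw": 0,"delta_pos": [0,0,4],"yaw": 0},
    {"jaw": 0,"delta_pos": [0,0,8],"yaw": 0},
    {"jaw": 0,"delta_pos": [0,0,11],"yaw": 0},
    {"jaw": 0,"delta_pos": [0,0,13],"yaw": 0},
    {"jaw": 0,"delta_pos": [0,0,13],"yaw": 0},
    {"jaw": 0,"delta_pos": [0,0,13],"yaw": 0},
  ],
)

```text
time_s: 1.82
position: [0.5289, 0.2431, 0.0303]
eef_rot: [-0.122, 0.992, -0.0, -0.001]
force: [-0.4, -0.0, 0.3]
finger_gap: 0.0877
gripper_force: 0.0
```

```bash
python3 -c "
from geo import *
to(.531,.2405,.029,np.radians(14.0))"
```

```text
t 1.82 pos [0.5289 0.2431 0.0303] objyaw 14.05 tilt z [-0.002 -0.001 -1.   ] F [-0.4 -0.   0.3] gap 0.0877 gf 0.0
delta [-0.14 -0.3   0.13] yaw 0.001
```

>>> play_rows(
  squeeze=30,
  deltas=[
    {"jaw": 0,"delta_pos": [-0.15,-0.3,0.1],"yaw": 0},
    {"jaw": 0,"delta_pos": [-0.15,-0.3,0.1],"yaw": 0},
    {"jaw": 255,"delta_pos": [-0.15,-0.3,0.1],"yaw": 0},
    {"jaw": 255,"delta_pos": [-0.15,-0.3,0.1],"yaw": 0},
    {"jaw": 255,"delta_pos": [-0.15,-0.3,0.1],"yaw": 0},
    {"jaw": 255,"delta_pos": [-0.15,-0.3,0.1],"yaw": 0},
    {"jaw": 255,"delta_pos": [-0.15,-0.3,0.1],"yaw": 0},
    {"jaw": 255,"delta_pos": [-0.15,-0.3,0.1],"yaw": 0},
  ],
)

```text
time_s: 2.48
position: [0.5325, 0.2395, 0.0298]
eef_rot: [-0.121, 0.993, 0.0, 0.0]
force: [0.1, -0.3, 1.0]
finger_gap: 0.051
gripper_force: 0.0
```

```bash
python3 -c "
from geo import *
to(.531,.2405,.029,np.radians(14.0))"
```

```text
t 2.48 pos [0.5325 0.2395 0.0298] objyaw 13.93 tilt z [ 0.  0. -1.] F [ 0.1 -0.3  1. ] gap 0.051 gf 0.0
delta [0.12 0.13 0.08] yaw -0.001
```

>>> play_rows(
  deltas=[
    {"jaw": 255,"delta_pos": [0,0,0],"yaw": 0},
    {"jaw": 255,"delta_pos": [0,0,0],"yaw": 0},
    {"jaw": 255,"delta_pos": [0,0,0],"yaw": 0},
    {"jaw": 255,"delta_pos": [0,0,0],"yaw": 0},
    {"jaw": 255,"delta_pos": [0,0,0],"yaw": 0},
    {"jaw": 255,"delta_pos": [0,0,0],"yaw": 0},
  ],
)

```text
time_s: 2.98
position: [0.5324, 0.2398, 0.0297]
eef_rot: [-0.121, 0.993, 0.0, 0.0]
force: [-0.3, 1.9, -1.0]
finger_gap: 0.0297
gripper_force: 30.0
```

```bash
python3 -c "
from geo import *
to(.531,.2405,.029,np.radians(14.0))"
```

```text
t 2.98 pos [0.5324 0.2398 0.0297] objyaw 13.94 tilt z [-0.  0. -1.] F [-0.3  1.9 -1. ] gap 0.0297 gf 30.0
delta [0.12 0.1  0.07] yaw -0.001
```

>>> play_rows(
  deltas=[
    {"jaw": 255,"delta_pos": [0,0,-2],"yaw": 0},
    {"jaw": 255,"delta_pos": [0,0,-5],"yaw": 0},
    {"jaw": 255,"delta_pos": [0,0,-8],"yaw": 0},
    {"jaw": 255,"delta_pos": [0,0,-9],"yaw": 0},
    {"jaw": 255,"delta_pos": [0,0,-9],"yaw": 0},
  ],
)

```text
time_s: 3.4
position: [0.534, 0.2399, 0.123]
eef_rot: [-0.121, 0.993, 0.001, 0.003]
force: [1.0, -0.1, -3.5]
finger_gap: 0.0296
gripper_force: 30.0
```

```bash
python3 -c "
from geo import *
to(.536,.0085,.12,np.radians(-12.7))"
```

```text
t 3.4 pos [0.534  0.2399 0.123 ] objyaw 13.93 tilt z [ 0.005  0.002 -1.   ] F [ 1.  -0.1 -3.5] gap 0.0296 gf 30.0
delta [  5.37 -22.51   0.26] yaw 0.465
```

>>> play_rows(
  deltas=[
    {"jaw": 255,"delta_pos": [0.5,-2,0],"yaw": 0.05},
    {"jaw": 255,"delta_pos": [1.3,-5.5,0],"yaw": 0.15},
    {"jaw": 255,"delta_pos": [2.2,-9,0],"yaw": 0.25},
    {"jaw": 255,"delta_pos": [3,-12.5,0],"yaw": 0.33},
    {"jaw": 255,"delta_pos": [3.8,-16,0],"yaw": 0.4},
    {"jaw": 255,"delta_pos": [4.6,-19.5,0],"yaw": 0.44},
    {"jaw": 255,"delta_pos": [5.2,-21.5,0],"yaw": 0.465},
    {"jaw": 255,"delta_pos": [5.4,-22.5,0],"yaw": 0.465},
  ],
)

```text
time_s: 4.07
position: [0.5328, 0.0051, 0.1167]
eef_rot: [0.113, 0.994, -0.001, -0.002]
force: [0.1, -0.2, -3.0]
finger_gap: 0.0297
gripper_force: 30.0
```

>>> play_rows(
  deltas=[
    {"jaw": 255,"delta_pos": [0,0,0],"yaw": 0},
    {"jaw": 255,"delta_pos": [0,0,0],"yaw": 0},
    {"jaw": 255,"delta_pos": [0,0,0],"yaw": 0},
    {"jaw": 255,"delta_pos": [0,0,0],"yaw": 0},
  ],
)

```text
time_s: 4.4
position: [0.5341, 0.0096, 0.1192]
eef_rot: [0.11, 0.994, 0.0, -0.0]
force: [0.1, -0.1, -1.9]
finger_gap: 0.0299
gripper_force: 30.0
```

```bash
python3 -c "
from geo import *
import cv2
to(.536,.0085,.097,np.radians(-12.7))
im=get_image('side')[:,:,::-1]
cv2.imwrite('pics/s3.png',cv2.resize(im[170:300,200:350],None,fx=4.5,fy=4.5,interpolation=cv2.INTER_CUBIC))
p=get_obs()['position']
v=[p[0]-.001,p[1],np.radians(-12.7)]
z=p[2]-.0297
print(np.round((proj('side',place(v,rect(.09,.07,z)+rect(.09,.07,z+.016)))-[200,170]+.4)*4.5))"
```

```text
t 4.4 pos [0.5341 0.0096 0.1192] objyaw -12.58 tilt z [-0.001  0.001 -1.   ] F [ 0.1 -0.1 -1.9] gap 0.0299 gf 30.0
delta [-0.21 -0.07  2.22] yaw 0.002
[[352. 254.]
 [432. 310.]
 [299. 377.]
 [222. 316.]
 [352. 231.]
 [431. 286.]
 [297. 352.]
 [219. 292.]]
```

View pics/s3.png

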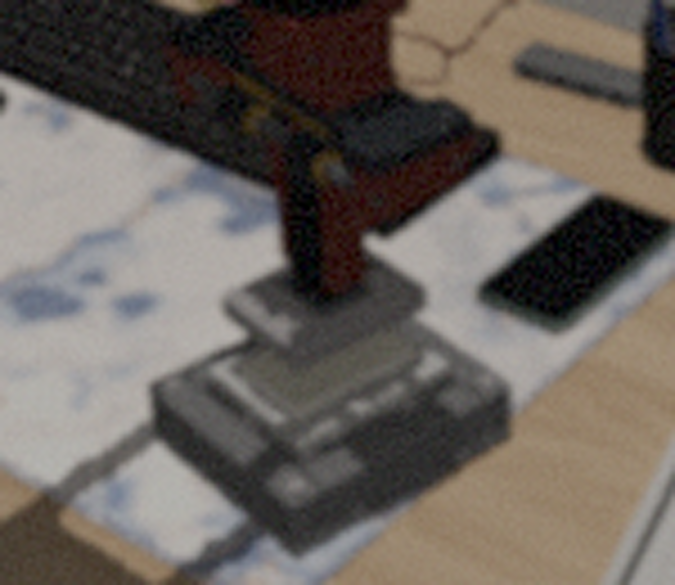

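The picture shows the foot level above the badge with matching orientation. Its top corners are at (225,298), (292,352) and (425,293), within about 1 px of the prediction. I'll nudge it 2 mm and press.

>>> play_rows(
  squeeze=50,
  deltas=[
    {"jaw": 255,"delta_pos": [-0.2,0,0],"yaw": 0},
    {"jaw": 255,"delta_pos": [-0.2,0,1],"yaw": 0},
    {"jaw": 255,"delta_pos": [-0.2,0,2],"yaw": 0},
    {"jaw": 255,"delta_pos": [-0.2,0,2.6],"yaw": 0},
    {"jaw": 255,"delta_pos": [-0.2,0,3.1],"yaw": 0},
    {"jaw": 255,"delta_pos": [-0.2,0,3.6],"yaw": 0},
    {"jaw": 255,"delta_pos": [-0.2,0,4.0],"yaw": 0},
    {"jaw": 255,"delta_pos": [-0.2,0,4.0],"yaw": 0},
  ],
)

```text
time_s: 5.12
position: [0.5357, 0.0078, 0.0793]
eef_rot: [0.111, 0.994, 0.0, -0.001]
force: [-4.1, 0.9, 3.0]
finger_gap: 0.0299
gripper_force: 50.0
```

```bash
python3 -c "
from geo import *
to(.536,.0085,.0767,np.radians(-12.7));print(get_obs()['wrist_torque'])"
```

```text
t 5.12 pos [0.5357 0.0078 0.0793] objyaw -12.71 tilt z [-0.001  0.    -1.   ] F [-4.1  0.9  3. ] gap 0.0299 gf 50.0
delta [-0.02  0.07  0.26] yaw -0.0
[0.27365794 0.84046044 0.04252766]
```

>>> play_rows(
  deltas=[
    {"jaw": 255,"delta_pos": [0,0,0.2],"yaw": 0},
    {"jaw": 255,"delta_pos": [0,0,0.4],"yaw": 0},
    {"jaw": 255,"delta_pos": [0,0,0.5],"yaw": 0},
    {"jaw": 255,"delta_pos": [0,0,0.5],"yaw": 0},
  ],
)

```text
time_s: 5.45
position: [0.5364, 0.0077, 0.0765]
eef_rot: [0.111, 0.994, 0.0, 0.001]
force: [-6.6, 1.0, 10.5]
finger_gap: 0.0297
gripper_force: 50.0
```

```bash
python3 -c "
from geo import *
to(.536,.0085,.0767,np.radians(-12.7));print(get_obs()['wrist_torque'])
import cv2
im=get_image('side')[:,:,::-1]
cv2.imwrite('pics/s4.png',cv2.resize(im[200:300,210:340],None,fx=6,fy=6,interpolation=cv2.INTER_CUBIC))
p=get_obs()['position']
v=[.5348,.0088,np.radians(-12.7)]
print(np.round((proj('side',place(v,rect(.09,.07,.047)+rect(.09,.07,.063)+rect(.104,.084,.04)))-[210,200]+.4)*6))"
```

```text
t 5.45 pos [0.5364 0.0077 0.0765] objyaw -12.71 tilt z [ 0.001 -0.    -1.   ] F [-6.6  1.  10.5] gap 0.0297 gf 50.0
delta [ 0.06  0.07 -0.02] yaw -0.0
[0.21770885 1.41130982 0.04224017]
[[417. 238.]
 [520. 314.]
 [348. 404.]
 [247. 322.]
 [416. 209.]
 [520. 284.]
 [346. 374.]
 [244. 292.]
 [420. 238.]
 [544. 328.]
 [345. 434.]
 [225. 334.]]
```

View pics/s4.png

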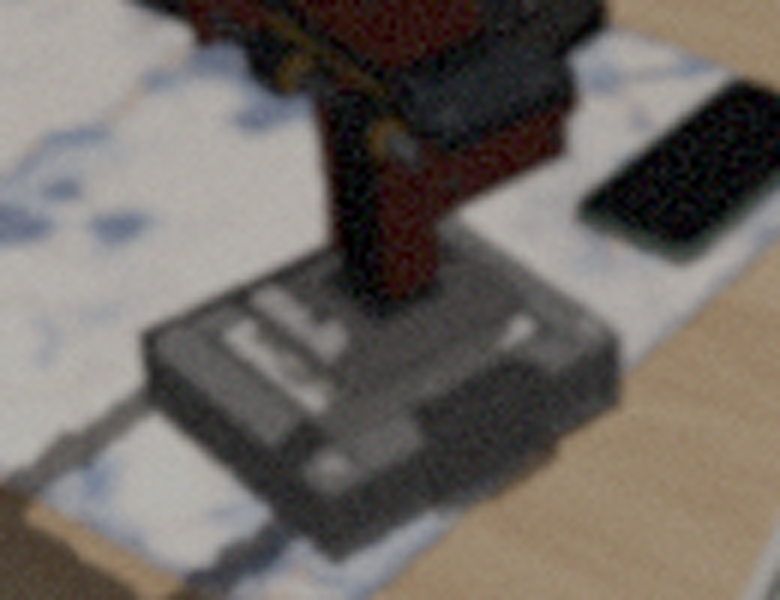

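The picture shows the foot seated and the plate about flush with the rim. I'll ease the side load and press slightly harder.

>>> play_rows(
  deltas=[
    {"jaw": 255,"delta_pos": [0.1,0,0.1],"yaw": 0},
    {"jaw": 255,"delta_pos": [0.1,0,0.2],"yaw": 0},
    {"jaw": 255,"delta_pos": [0.1,0,0.2],"yaw": 0},
    {"jaw": 255,"delta_pos": [0.1,0,0.2],"yaw": 0},
  ],
)

```text
time_s: 5.83
position: [0.5363, 0.0077, 0.0764]
eef_rot: [0.111, 0.994, 0.0, 0.002]
force: [-6.4, -0.1, 14.9]
finger_gap: 0.0297
gripper_force: 50.0
```

```bash
python3 -c "
from geo import *
to(.536,.0085,.0767,np.radians(-12.7));print(get_obs()['wrist_torque'])"
```

```text
t 5.83 pos [0.5363 0.0077 0.0764] objyaw -12.71 tilt z [ 0.004 -0.    -1.   ] F [-6.4 -0.1 14.9] gap 0.0297 gf 50.0
delta [ 0.05  0.07 -0.03] yaw -0.0
[ 0.15288971  1.60507693 -0.04434155]
```

>>> play_rows(
  deltas=[
    {"jaw": 255,"delta_pos": [0.1,0,0.1],"yaw": 0},
    {"jaw": 255,"delta_pos": [0.2,0,0.1],"yaw": 0},
    {"jaw": 255,"delta_pos": [0.2,0,0.1],"yaw": 0},
    {"jaw": 255,"delta_pos": [0.2,0,0.1],"yaw": 0},
    {"jaw": 255,"delta_pos": [0.2,0,0.1],"yaw": 0},
  ],
)

```text
time_s: 6.25
position: [0.536, 0.0078, 0.0764]
eef_rot: [0.111, 0.994, -0.0, 0.004]
force: [-3.0, -1.1, 16.2]
finger_gap: 0.0296
gripper_force: 50.0
```

```bash
python3 -c "
from geo import *
to(.536,.0085,.0767,np.radians(-12.7));print(get_obs()['wrist_torque'])"
```

```text
t 6.25 pos [0.536  0.0078 0.0764] objyaw -12.72 tilt z [ 0.009 -0.001 -1.   ] F [-3.  -1.1 16.2] gap 0.0296 gf 50.0
delta [ 0.01  0.07 -0.03] yaw -0.0
[-0.10498629  0.73855077 -0.02273275]
```

>>> play_rows(
  deltas=[
    {"jaw": 255,"delta_pos": [0,0,0],"yaw": 0},
    {"jaw": 255,"delta_pos": [0,0,0],"yaw": 0},
    {"jaw": 255,"delta_pos": [0,0,0],"yaw": 0},
    {"jaw": 255,"delta_pos": [0,0,0],"yaw": 0},
    {"jaw": 255,"delta_pos": [0,0,0],"yaw": 0},
    {"jaw": 255,"delta_pos": [0,0,0],"yaw": 0},
    {"jaw": 255,"delta_pos": [0,0,0],"yaw": 0},
    {"jaw": 255,"delta_pos": [0,0,0],"yaw": 0},
  ],
)

```text
time_s: 6.92
position: [0.536, 0.0078, 0.0764]
eef_rot: [0.111, 0.994, -0.0, 0.004]
force: [-3.5, -0.7, 16.0]
finger_gap: 0.0296
gripper_force: 50.0
```

>>> play_rows(
  deltas=[
    {"jaw": 255,"delta_pos": [0,0,0],"yaw": 0},
    {"jaw": 255,"delta_pos": [0,0,0],"yaw": 0},
    {"jaw": 255,"delta_pos": [0,0,0],"yaw": 0},
    {"jaw": 255,"delta_pos": [0,0,0],"yaw": 0},
    {"jaw": 255,"delta_pos": [0,0,0],"yaw": 0},
    {"jaw": 255,"delta_pos": [0,0,0],"yaw": 0},
  ],
)

```text
time_s: 7.42
position: [0.536, 0.0078, 0.0764]
eef_rot: [0.111, 0.994, -0.0, 0.004]
force: [-3.5, -1.0, 16.5]
finger_gap: 0.0302
gripper_force: 50.0
```

```bash
python3 -c "
from geo import *
to(.536,.0085,.0767,np.radians(-12.7));print(get_obs()['wrist_torque'])"
```

```text
t 7.42 pos [0.536  0.0078 0.0764] objyaw -12.72 tilt z [ 0.009 -0.001 -1.   ] F [-3.5 -1.  16.5] gap 0.0302 gf 50.0
delta [ 0.01  0.07 -0.03] yaw -0.0
[-0.0642071   0.74630762  0.02125703]
```

>>> play_rows(
  deltas=[
    {"jaw": 255,"delta_pos": [0,0,-1],"yaw": 0},
    {"jaw": 255,"delta_pos": [0,0,-2],"yaw": 0},
    {"jaw": 255,"delta_pos": [0,0,-4],"yaw": 0},
    {"jaw": 255,"delta_pos": [0,0,-7],"yaw": 0},
    {"jaw": 255,"delta_pos": [0,0,-10],"yaw": 0},
    {"jaw": 255,"delta_pos": [0,0,-12],"yaw": 0},
    {"jaw": 255,"delta_pos": [0,0,-13],"yaw": 0},
    {"jaw": 255,"delta_pos": [0,0,-13],"yaw": 0},
  ],
)

```text
time_s: 8.08
position: [0.5342, 0.0083, 0.2041]
eef_rot: [0.111, 0.994, 0.0, 0.002]
force: [0.6, -0.2, -3.1]
finger_gap: 0.0297
gripper_force: 50.0
```

```bash
python3 -c "
from geo import *
import cv2
to(.527,-.250,.18,np.radians(6.0))
im=get_image('side')[:,:,::-1]
cv2.imwrite('pics/s5.png',cv2.resize(im[150:350,200:420],None,fx=3,fy=3,interpolation=cv2.INTER_CUBIC))"
```

```text
t 8.08 pos [0.5342 0.0083 0.2041] objyaw -12.71 tilt z [ 0.004 -0.    -1.   ] F [ 0.6 -0.2 -3.1] gap 0.0297 gf 50.0
delta [ -4.97 -25.35   2.41] yaw -0.327
```

View pics/s5.png

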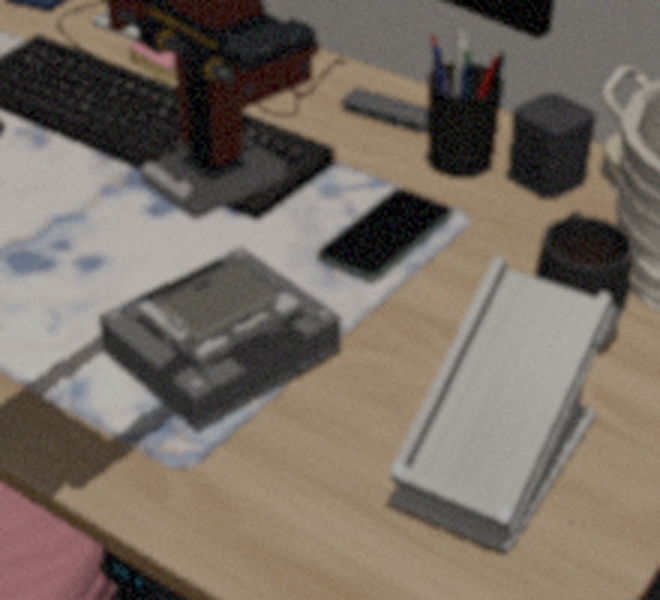

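The plate has come back up and the rest is clear. Moving over the ramp.

>>> play_rows(
  deltas=[
    {"jaw": 255,"delta_pos": [-0.4,-2,0],"yaw": -0.04},
    {"jaw": 255,"delta_pos": [-1.1,-5.5,0],"yaw": -0.1},
    {"jaw": 255,"delta_pos": [-1.8,-9,0],"yaw": -0.16},
    {"jaw": 255,"delta_pos": [-2.5,-12.5,0],"yaw": -0.22},
    {"jaw": 255,"delta_pos": [-3.2,-16,0],"yaw": -0.27},
    {"jaw": 255,"delta_pos": [-3.9,-19.5,1],"yaw": -0.31},
    {"jaw": 255,"delta_pos": [-4.6,-23,2],"yaw": -0.327},
    {"jaw": 255,"delta_pos": [-5,-25.3,3],"yaw": -0.327},
  ],
)

```text
time_s: 8.8
position: [0.5249, -0.2523, 0.168]
eef_rot: [-0.052, 0.999, 0.001, -0.002]
force: [0.3, -0.3, -3.8]
finger_gap: 0.0298
gripper_force: 50.0
```

>>> play_rows(
  deltas=[
    {"jaw": 255,"delta_pos": [0,0,1],"yaw": 0},
    {"jaw": 255,"delta_pos": [0,0,2],"yaw": 0},
    {"jaw": 255,"delta_pos": [0,0,3],"yaw": 0},
    {"jaw": 255,"delta_pos": [0,0,3],"yaw": 0},
    {"jaw": 255,"delta_pos": [0,0,3],"yaw": 0},
    {"jaw": 255,"delta_pos": [0,0,3],"yaw": 0},
  ],
)

```text
time_s: 9.3
position: [0.5268, -0.2485, 0.1422]
eef_rot: [-0.053, 0.999, -0.0, 0.0]
force: [0.8, -0.5, -3.3]
finger_gap: 0.0298
gripper_force: 50.0
```

```bash
python3 -c "
from geo import *
import cv2
to(.5257,-.2503,.110,np.radians(6.0))
im=get_image('side')[:,:,::-1]
cv2.imwrite('pics/s6.png',cv2.resize(im[190:340,300:440],None,fx=4,fy=4,interpolation=cv2.INTER_CUBIC))
p=get_obs()['position'];z=p[2]-.0297
print(np.round((proj('side',place([p[0]-.001,p[1],np.radians(6)],rect(.09,.07,z)))-[300,190]+.4)*4))"
```

```text
t 9.3 pos [ 0.5268 -0.2485  0.1422] objyaw 6.12 tilt z [ 0.001 -0.    -1.   ] F [ 0.8 -0.5 -3.3] gap 0.0298 gf 50.0
delta [ 0.13 -0.17  3.22] yaw 0.002
[[228. 275.]
 [345. 315.]
 [278. 414.]
 [155. 368.]]
```

View pics/s6.png

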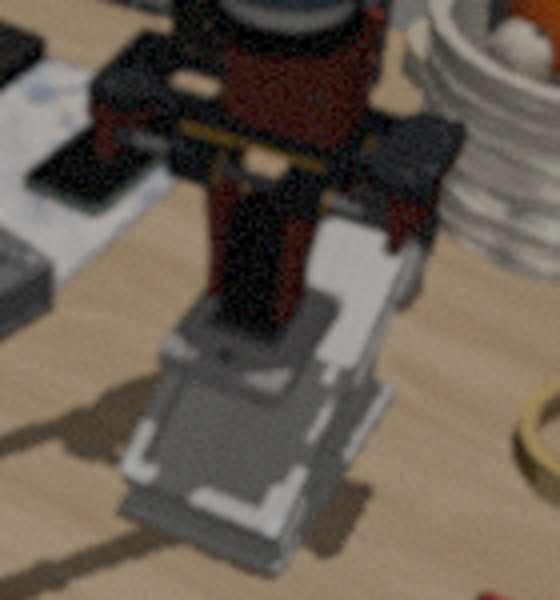

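The foot is square with the ramp and centred over it, with its near corner at about (283,402). I'll lower it with a lighter grip so the block can pivot flat.

>>> play_rows(
  squeeze=12,
  deltas=[
    {"jaw": 255,"delta_pos": [0,-0.15,1],"yaw": 0},
    {"jaw": 255,"delta_pos": [0,-0.15,2],"yaw": 0},
    {"jaw": 255,"delta_pos": [0,-0.15,3],"yaw": 0},
    {"jaw": 255,"delta_pos": [0,-0.15,3.3],"yaw": 0},
    {"jaw": 255,"delta_pos": [0,-0.15,3.6],"yaw": 0},
    {"jaw": 255,"delta_pos": [0,-0.15,3.9],"yaw": 0},
    {"jaw": 255,"delta_pos": [0,-0.15,4.2],"yaw": 0},
    {"jaw": 255,"delta_pos": [0,-0.15,4.2],"yaw": 0},
  ],
)

```text
time_s: 10.02
position: [0.5261, -0.2506, 0.1022]
eef_rot: [-0.053, 0.999, 0.0, 0.0]
force: [-7.1, 3.8, 6.5]
finger_gap: 0.0298
gripper_force: 12.0
```

```bash
python3 -c "
from geo import *
to(.5257,-.2503,.0857,np.radians(6.0));print(get_obs()['wrist_torque'])"
```

```text
t 10.02 pos [ 0.5261 -0.2506  0.1022] objyaw 6.04 tilt z [ 0.  0. -1.] F [-7.1  3.8  6.5] gap 0.0298 gf 12.0
delta [0.04 0.03 1.65] yaw 0.001
[0.79888873 1.03724556 0.09959873]
```

>>> play_rows(
  squeeze=5,
  deltas=[
    {"jaw": 255,"delta_pos": [0,0,0],"yaw": 0},
    {"jaw": 255,"delta_pos": [0,0,0.2],"yaw": 0},
    {"jaw": 255,"delta_pos": [0,0,0.4],"yaw": 0},
    {"jaw": 255,"delta_pos": [0,0,0.5],"yaw": 0},
  ],
)

```text
time_s: 10.35
position: [0.5264, -0.2509, 0.0964]
eef_rot: [-0.053, 0.999, -0.0, 0.0]
force: [-4.5, 1.2, 3.8]
finger_gap: 0.0304
gripper_force: 5.0
```

```bash
python3 -c "
from geo import *
import cv2
to(.5257,-.2503,.0857,np.radians(6.0));print(get_obs()['wrist_torque'])
a=get_image('side')[200:340,310:430,::-1];b=get_image('top')[205:305,350:440,::-1]
cv2.imwrite('pics/s7.png',cv2.hconcat([cv2.resize(a,(428,500),interpolation=cv2.INTER_CUBIC),cv2.resize(b,(372,500))]))"
```

```text
t 10.35 pos [ 0.5264 -0.2509  0.0964] objyaw 6.03 tilt z [ 0.001 -0.    -1.   ] F [-4.5  1.2  3.8] gap 0.0304 gf 5.0
delta [0.06 0.07 1.07] yaw 0.0
[ 0.414306    0.65845534 -0.01128736]
```

View pics/s7.png

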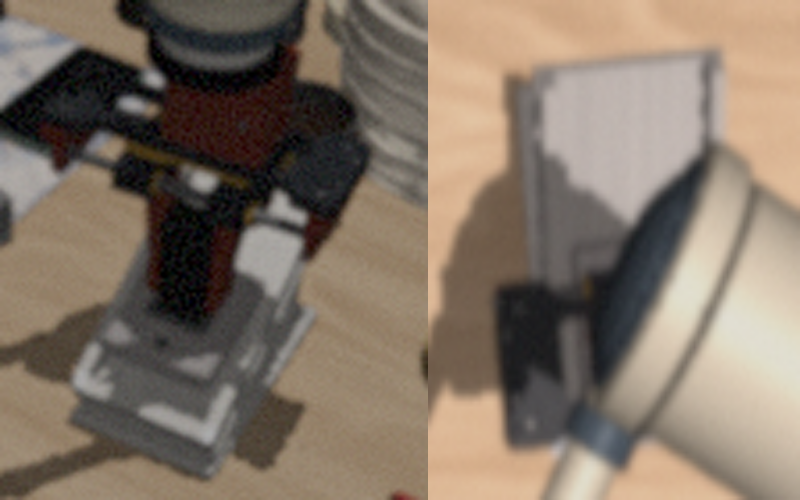

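The foot is visibly pivoting onto the ramp and lies between the rails. I've now used all 10 views, so from here I'll rely on force and numeric checks.

>>> play_rows(
  deltas=[
    {"jaw": 255,"delta_pos": [0,0,0.2],"yaw": 0},
    {"jaw": 255,"delta_pos": [0,0,0.4],"yaw": 0},
    {"jaw": 255,"delta_pos": [0,0,0.6],"yaw": 0},
    {"jaw": 255,"delta_pos": [0,0,0.8],"yaw": 0},
    {"jaw": 255,"delta_pos": [0,0,0.8],"yaw": 0},
  ],
)

```text
time_s: 10.87
position: [0.5263, -0.251, 0.0869]
eef_rot: [-0.053, 0.999, -0.0, -0.0]
force: [-4.3, 0.8, 1.6]
finger_gap: 0.03
gripper_force: 5.0
```

>>> play_rows(
  deltas=[
    {"jaw": 255,"delta_pos": [0,0,0.1],"yaw": 0},
    {"jaw": 255,"delta_pos": [0,0,0.2],"yaw": 0},
    {"jaw": 255,"delta_pos": [0,0,0.2],"yaw": 0},
  ],
)

```text
time_s: 11.12
position: [0.5264, -0.251, 0.0845]
eef_rot: [-0.053, 0.999, -0.0, -0.0]
force: [-3.7, 1.0, 0.5]
finger_gap: 0.03
gripper_force: 5.0
```

>>> play_rows(
  deltas=[
    {"jaw": 255,"delta_pos": [0,0,0.1],"yaw": 0},
    {"jaw": 255,"delta_pos": [0,0,0.2],"yaw": 0},
    {"jaw": 255,"delta_pos": [0,0,0.2],"yaw": 0},
  ],
)

```text
time_s: 11.37
position: [0.5265, -0.2511, 0.0822]
eef_rot: [-0.053, 0.999, -0.0, -0.0]
force: [-2.0, -0.0, -0.8]
finger_gap: 0.0302
gripper_force: 5.0
```

```bash
cat > pitch.py <<'E'
from geo import *
import cv2
o=get_obs(); p=o['position']; yaw=np.radians(6)
im=sum(get_image('side').astype(float) for _ in range(4))/4
im=cv2.GaussianBlur(im.mean(2).astype(np.float32),(0,0),0.8)
G=np.hypot(cv2.Sobel(im,cv2.CV_32F,1,0),cv2.Sobel(im,cv2.CV_32F,0,1))
C=[(-.045,.035,0),(-.045,-.035,0),(-.045,.035,.016),(-.045,-.035,.016),(.045,-.035,.016),(.045,-.035,0)]
E=[(0,1),(2,3),(0,2),(1,3),(3,4),(1,5)]
t=np.linspace(.05,.95,25)[:,None]
L=np.vstack([np.array(C[a])*(1-t)+np.array(C[b])*t for a,b in E])
out=[]
for th in range(0,42,2):
  for g in np.arange(.036,.058,.002):
    for off in (-.003,-.001,.001):
      for dy in (-.002,0,.002):
        a=np.radians(th); x=L[:,0]+off; z=L[:,2]-g
        X=np.c_[x*np.cos(a)-z*np.sin(a),L[:,1]+dy,x*np.sin(a)+z*np.cos(a)+p[2]+.0187]
        q=proj('side',place([p[0],p[1],yaw],X)).astype(np.float32)
        s=cv2.remap(G,q[:,:1].copy(),q[:,1:].copy(),cv2.INTER_LINEAR).mean()
        out.append((round(float(s),1),th,round(g,3),off,dy))
out.sort(reverse=True)
for r in out[:8]: print(r)
print({th:max(r[0] for r in out if r[1]==th) for th in range(0,42,2)})
E
python3 pitch.py
```

```text
(100.5, 8, np.float64(0.058), -0.003, 0)
(100.5, 8, np.float64(0.056), -0.003, 0)
(100.4, 6, np.float64(0.058), -0.001, 0)
(100.1, 10, np.float64(0.058), -0.003, 0)
(100.1, 0, np.float64(0.058), -0.001, -0.002)
(99.9, 2, np.float64(0.056), -0.003, -0.002)
(99.7, 2, np.float64(0.058), -0.001, -0.002)
(99.5, 4, np.float64(0.058), -0.001, 0)
{0: 100.1, 2: 99.9, 4: 99.5, 6: 100.4, 8: 100.5, 10: 100.1, 12: 99.1, 14: 98.0, 16: 96.0, 18: 92.9, 20: 93.3, 22: 93.6, 24: 94.1, 26: 93.0, 28: 88.9, 30: 89.8, 32: 90.6, 34: 90.6, 36: 91.9, 38: 90.6, 40: 89.8}
```

```bash
sed -i 's/^        q=proj/        u=np.cos(yaw)*(p[0]-.526)+np.sin(yaw)*(p[1]+.250); hh=((X[:,2]-.05)-(X[:,0]+u)*np.tan(np.pi\/6))*.866\n        if abs(hh.min())>.002: continue\n        q=proj/; s/max(r\[0\] for r in out if r\[1\]==th)/max([r for r in out if r[1]==th],default=None)/; s/range(.036/arange(.036/' pitch.py; sed -i 's/np.arange(.036,.058,.002)/np.arange(.024,.058,.002)/; s/np.aarange/np.arange/;s/^print({th/for th in range(0,42,2): print(max([r for r in out if r[1]==th],default=None))\n#/' pitch.py; python3 pitch.py
```

```text
(89.2, 34, np.float64(0.042), -0.001, 0)
(89.1, 30, np.float64(0.044), 0.001, 0)
(89.0, 32, np.float64(0.044), -0.001, 0)
(88.9, 36, np.float64(0.04), -0.003, 0)
(88.5, 38, np.float64(0.036), -0.003, -0.002)
(88.3, 32, np.float64(0.044), 0.001, 0)
(88.3, 32, np.float64(0.042), -0.001, 0)
(88.3, 26, np.float64(0.04), 0.001, -0.002)
None
None
None
None
None
None
(80.3, 12, np.float64(0.036), -0.003, -0.002)
(81.1, 14, np.float64(0.036), -0.003, -0.002)
(85.6, 16, np.float64(0.038), -0.003, -0.002)
(85.1, 18, np.float64(0.038), -0.003, -0.002)
(86.9, 20, np.float64(0.04), -0.003, -0.002)
(84.7, 22, np.float64(0.04), -0.003, -0.002)
(86.3, 24, np.float64(0.04), 0.001, -0.002)
(88.3, 26, np.float64(0.04), 0.001, -0.002)
(88.0, 28, np.float64(0.042), 0.001, -0.002)
(89.1, 30, np.float64(0.044), 0.001, 0)
(89.0, 32, np.float64(0.044), -0.001, 0)
(89.2, 34, np.float64(0.042), -0.001, 0)
(88.9, 36, np.float64(0.04), -0.003, 0)
(88.5, 38, np.float64(0.036), -0.003, -0.002)
(87.3, 40, np.float64(0.038), -0.003, 0)
```

The image fit peaks near 30°, which agrees with the foot lying flat and a net tool force of about 2 N along the slope. One more small press should confirm seating.

>>> play_rows(
  deltas=[
    {"jaw": 255,"delta_pos": [0,0,0.1],"yaw": 0},
    {"jaw": 255,"delta_pos": [0,0,0.2],"yaw": 0},
    {"jaw": 255,"delta_pos": [0,0,0.2],"yaw": 0},
  ],
)

```text
time_s: 12.02
position: [0.5264, -0.2509, 0.0806]
eef_rot: [-0.053, 0.999, 0.0, -0.0]
force: [-2.3, -0.1, -1.9]
finger_gap: 0.0299
gripper_force: 5.0
```

>>> play_rows(
  deltas=[
    {"jaw": 255,"delta_pos": [0,0,0.1],"yaw": 0},
    {"jaw": 255,"delta_pos": [0,0,0.2],"yaw": 0},
    {"jaw": 255,"delta_pos": [0,0,0.2],"yaw": 0},
  ],
)

```text
time_s: 12.27
position: [0.5264, -0.2509, 0.0784]
eef_rot: [-0.053, 0.999, 0.0, -0.0]
force: [-2.3, 0.1, -1.3]
finger_gap: 0.0298
gripper_force: 5.0
```

```bash
python3 pitch.py | tail -17; python3 -c "
from geo import *
to(.5257,-.2503,.0857,np.radians(6.0))"
```

```text
None
None
None
None
None
None
(75.0, 20, np.float64(0.036), -0.001, -0.002)
(76.8, 22, np.float64(0.036), -0.001, -0.002)
(78.5, 24, np.float64(0.038), 0.001, -0.002)
(79.0, 26, np.float64(0.038), 0.001, -0.002)
(78.7, 28, np.float64(0.038), -0.001, -0.002)
(79.8, 30, np.float64(0.042), -0.001, 0)
(79.3, 32, np.float64(0.04), -0.001, 0)
(79.4, 34, np.float64(0.038), -0.003, 0)
(78.8, 36, np.float64(0.036), -0.003, 0)
(78.1, 38, np.float64(0.036), -0.003, 0)
None
t 12.47 pos [ 0.5266 -0.2509  0.0786] objyaw 6.03 tilt z [ 0.  0. -1.] F [-1.2  0.5 -2. ] gap 0.0302 gf 5.0
delta [ 0.08  0.07 -0.71] yaw 0.0
```

>>> play_rows(
  squeeze=3,
  deltas=[
    {"jaw": 255,"delta_pos": [0,0,0],"yaw": 0},
    {"jaw": 255,"delta_pos": [0,0,0],"yaw": 0},
    {"jaw": 255,"delta_pos": [0,0,0.1],"yaw": 0},
    {"jaw": 255,"delta_pos": [0,0,0.1],"yaw": 0},
    {"jaw": 255,"delta_pos": [0,0,0.1],"yaw": 0},
  ],
)

```text
time_s: 12.88
position: [0.5266, -0.2509, 0.0776]
eef_rot: [-0.053, 0.999, 0.0, 0.0]
force: [-0.5, -0.2, -3.4]
finger_gap: 0.0302
gripper_force: 3.0
```

```bash
python3 pitch.py | tail -17; python3 -c "
from geo import *
to(.5257,-.2503,.0857,np.radians(6.0));print(get_obs()['wrist_torque'])"
```

```text
None
None
None
None
None
None
None
(76.2, 22, np.float64(0.036), -0.001, -0.002)
(77.2, 24, np.float64(0.036), -0.001, -0.002)
(77.4, 26, np.float64(0.036), -0.001, -0.002)
(77.4, 28, np.float64(0.04), -0.001, 0)
(78.2, 30, np.float64(0.04), -0.001, 0)
(78.0, 32, np.float64(0.04), -0.003, 0)
(78.4, 34, np.float64(0.038), -0.003, 0)
(77.3, 36, np.float64(0.036), -0.003, 0)
(61.1, 38, np.float64(0.036), 0.001, 0)
None
t 13.08 pos [ 0.5266 -0.2509  0.0776] objyaw 6.03 tilt z [ 0.  0. -1.] F [-0.2 -0.2 -3.3] gap 0.0298 gf 3.0
delta [ 0.08  0.07 -0.81] yaw 0.001
[ 0.05307112  0.04839511 -0.0074444 ]
```

N drops with the squeeze, so the block is still on its uphill edge and pivoting. I'll keep lowering until the force rises.

>>> play_rows(
  deltas=[
    {"jaw": 255,"delta_pos": [0,0,0.1],"yaw": 0},
    {"jaw": 255,"delta_pos": [0,0,0.2],"yaw": 0},
    {"jaw": 255,"delta_pos": [0,0,0.2],"yaw": 0},
  ],
)

```text
time_s: 13.33
position: [0.5264, -0.2509, 0.0756]
eef_rot: [-0.053, 0.999, 0.0, -0.0]
force: [-1.1, -0.2, -2.5]
finger_gap: 0.0302
gripper_force: 3.0
```

>>> play_rows(
  deltas=[
    {"jaw": 255,"delta_pos": [0,0,0.1],"yaw": 0},
    {"jaw": 255,"delta_pos": [0,0,0.2],"yaw": 0},
    {"jaw": 255,"delta_pos": [0,0,0.2],"yaw": 0},
  ],
)

```text
time_s: 13.58
position: [0.5269, -0.251, 0.0747]
eef_rot: [-0.053, 0.999, -0.0, 0.001]
force: [-1.9, 1.2, 3.4]
finger_gap: 0.0302
gripper_force: 3.0
```

```bash
python3 pitch.py | tail -17; python3 -c "
from geo import *
to(.5257,-.2503,.0857,np.radians(6.0));print(get_obs()['wrist_torque'])"
```

```text
None
None
None
None
None
None
None
None
None
(65.9, 26, np.float64(0.036), -0.001, -0.002)
(66.1, 28, np.float64(0.036), -0.003, -0.002)
(67.1, 30, np.float64(0.038), -0.003, 0)
(67.3, 32, np.float64(0.036), -0.003, 0)
(63.8, 34, np.float64(0.036), -0.001, 0)
None
None
None
t 13.78 pos [ 0.5268 -0.2511  0.0745] objyaw 6.03 tilt z [ 0.001 -0.001 -1.   ] F [-1.2  1.1  2.7] gap 0.0302 gf 3.0
delta [ 0.1   0.09 -1.12] yaw 0.001
[ 0.16026534  0.35063231 -0.09417876]
```

The force has risen to a flat seat: the pivot is about 37 mm off the ramp and the image fit peaks at 30–32°. I'll slide the block down along the ramp towards the stop while holding it flat.

>>> play_rows(
  deltas=[
    {"jaw": 255,"delta_pos": [0.26,0,0.15],"yaw": 0},
    {"jaw": 255,"delta_pos": [0.52,0,0.3],"yaw": 0},
    {"jaw": 255,"delta_pos": [0.78,0,0.45],"yaw": 0},
    {"jaw": 255,"delta_pos": [1.04,0,0.6],"yaw": 0},
    {"jaw": 255,"delta_pos": [1.04,0,0.6],"yaw": 0},
    {"jaw": 255,"delta_pos": [1.04,0,0.6],"yaw": 0},
  ],
)

```text
time_s: 14.28
position: [0.5162, -0.2525, 0.0677]
eef_rot: [-0.052, 0.999, -0.0, 0.0]
force: [3.2, -2.8, 1.5]
finger_gap: 0.0306
gripper_force: 3.1
```

```bash
python3 pitch.py | grep -v None; python3 -c "
from geo import *
to(.5257,-.2503,.0857,np.radians(6.0));print(get_obs()['wrist_torque'])"
```

```text
(82.2, 28, np.float64(0.036), -0.003, 0)
(80.2, 30, np.float64(0.038), -0.003, 0.002)
(79.7, 30, np.float64(0.038), -0.003, 0)
(78.9, 30, np.float64(0.036), -0.003, 0)
(78.6, 28, np.float64(0.036), -0.003, 0.002)
(77.8, 28, np.float64(0.036), -0.003, -0.002)
(76.7, 30, np.float64(0.036), -0.003, 0.002)
(76.1, 30, np.float64(0.038), -0.003, -0.002)
(82.2, 28, np.float64(0.036), -0.003, 0)
(80.2, 30, np.float64(0.038), -0.003, 0.002)
(75.3, 32, np.float64(0.036), -0.003, 0)
t 14.48 pos [ 0.5162 -0.2524  0.0677] objyaw 6.01 tilt z [-0. -0. -1.] F [ 2.1 -3.4  2.6] gap 0.0302 gf 3.1
delta [-0.97  0.1  -1.8 ] yaw 0.0
[-0.546888   -0.43837905 -0.01088628]
```

>>> play_rows(
  deltas=[
    {"jaw": 135,"delta_pos": [0,0,0],"yaw": 0},
    {"jaw": 135,"delta_pos": [0,0,0],"yaw": 0},
    {"jaw": 135,"delta_pos": [0,0,0],"yaw": 0},
    {"jaw": 135,"delta_pos": [0,0,0],"yaw": 0},
    {"jaw": 135,"delta_pos": [0,0,0],"yaw": 0},
    {"jaw": 135,"delta_pos": [0,0,0],"yaw": 0},
  ],
)

```text
time_s: 14.98
position: [0.5158, -0.2518, 0.0673]
eef_rot: [-0.053, 0.999, 0.0, -0.0]
force: [-1.0, 1.3, 0.3]
finger_gap: 0.0413
gripper_force: 0.6
```

```bash
python3 pitch.py | grep -v None|head -3; python3 -c "
from geo import *
to(.5257,-.2503,.0857,np.radians(6.0));print(get_obs()['wrist_torque'])"
```

```text
(84.4, 30, np.float64(0.038), -0.003, 0)
(84.3, 28, np.float64(0.036), -0.003, 0)
(82.8, 30, np.float64(0.036), -0.003, 0)
t 15.18 pos [ 0.5162 -0.2521  0.0676] objyaw 6.03 tilt z [-0. -0. -1.] F [-0.3 -0.4  0.8] gap 0.0414 gf 0.3
delta [-0.97  0.08 -1.81] yaw 0.0
[ 0.07673896  0.08608448 -0.04080515]
```

>>> play_rows(
  deltas=[
    {"jaw": 135,"delta_pos": [0,0,-0.3],"yaw": 0},
    {"jaw": 110,"delta_pos": [0,0,-0.6],"yaw": 0},
    {"jaw": 90,"delta_pos": [0,0,-1.0],"yaw": 0},
    {"jaw": 80,"delta_pos": [0,0,-1.5],"yaw": 0},
    {"jaw": 80,"delta_pos": [0,0,-2],"yaw": 0},
  ],
)

```text
time_s: 15.6
position: [0.5163, -0.2521, 0.0885]
eef_rot: [-0.053, 0.999, -0.0, 0.0]
force: [0.2, 0.3, 0.4]
finger_gap: 0.0597
gripper_force: 0.0
```

>>> play_rows(
  deltas=[
    {"jaw": 80,"delta_pos": [0,0,-1],"yaw": 0},
    {"jaw": 80,"delta_pos": [0,0,-3],"yaw": 0},
    {"jaw": 80,"delta_pos": [0,0,-6],"yaw": 0},
    {"jaw": 80,"delta_pos": [0,0,-9],"yaw": 0},
    {"jaw": 80,"delta_pos": [0,0,-12],"yaw": 0},
    {"jaw": 80,"delta_pos": [0,0,-15],"yaw": 0},
    {"jaw": 80,"delta_pos": [0,0,-15],"yaw": 0},
  ],
)

```text
time_s: 16.18
position: [0.5176, -0.2529, 0.2467]
eef_rot: [-0.053, 0.999, -0.003, 0.005]
force: [0.3, -0.5, 1.3]
finger_gap: 0.0603
gripper_force: 0.0
```

>>> play_rows(
  deltas=[
    {"jaw": 80,"delta_pos": [3,5,0],"yaw": 0},
    {"jaw": 80,"delta_pos": [6,9,0],"yaw": 0},
    {"jaw": 80,"delta_pos": [8,13,0],"yaw": 0},
    {"jaw": 80,"delta_pos": [8,17,0],"yaw": 0},
    {"jaw": 80,"delta_pos": [8,21,0],"yaw": 0},
    {"jaw": 80,"delta_pos": [8,25,0],"yaw": 0},
    {"jaw": 80,"delta_pos": [8,25,0],"yaw": 0},
  ],
)

```text
time_s: 16.77
position: [0.4092, -0.0086, 0.2389]
eef_rot: [-0.054, 0.999, 0.0, 0.001]
force: [-0.1, 0.2, -0.4]
finger_gap: 0.0603
gripper_force: 0.0
```

```bash
cat > chk.py <<'E'
from geo import *
import cv2
to(.5,0,.2,0)
ims={n:cv2.GaussianBlur((sum(get_image(n).astype(float) for _ in range(4))/4).mean(2).astype(np.float32),(0,0),.8) for n in('top','side')}
Gs={n:np.hypot(cv2.Sobel(i,cv2.CV_32F,1,0),cv2.Sobel(i,cv2.CV_32F,0,1)) for n,i in ims.items()}
c,s=np.cos(np.pi/6),.5
t=np.linspace(.03,.97,25)[:,None]
def box(a,b,z0,z1):
    P=[(x,y,z) for z in(z0,z1) for x,y in((-a,-b),(a,-b),(a,b),(-a,b))]
    E=[(4,5),(5,6),(6,7),(7,4),(0,4),(1,5),(3,7)]
    return np.vstack([np.array(P[i])*(1-t)+np.array(P[j])*t for i,j in E])
L=np.vstack([box(.045,.035,0,.016),box(.013,.015,.016,.092)])
out=[]
for u in np.arange(-.012,.05,.003):
  for dy in(-.004,-.002,0,.002,.004):
    for th in range(-30,31,5):
      a=np.radians(th); x=L[:,0]*np.cos(a)-L[:,2]*np.sin(a)+u; z=L[:,0]*np.sin(a)+L[:,2]*np.cos(a)+.045*abs(np.sin(a))
      X=place([.526,-.250,np.radians(6)],np.c_[x*c-z*s,L[:,1]+dy,.05+x*s+z*c])
      sc=0
      for n in Gs:
        q=proj(n,X).astype(np.float32); sc+=cv2.remap(Gs[n],q[:,:1].copy(),q[:,1:].copy(),cv2.INTER_LINEAR).mean()
      out.append((round(float(sc),1),round(float(u),3),dy,th))
out.sort(reverse=True); print(*out[:8],sep='\n')
print([max(r for r in out if r[3]==th) for th in range(-30,31,10)])
E
python3 chk.py
```

```text
t 16.77 pos [ 0.4092 -0.0086  0.2389] objyaw 6.15 tilt z [ 0.002  0.001 -1.   ] F [-0.1  0.2 -0.4] gap 0.0603 gf 0.0
delta [-9.11 -0.12  3.91] yaw 0.107
(235.5, 0.003, 0.002, 0)
(234.4, -0.0, 0.002, -5)
(233.9, -0.0, 0, -5)
(233.4, 0.003, 0, 0)
(232.0, 0.003, 0.002, -5)
(230.9, -0.0, 0, 0)
(227.1, -0.0, 0.002, 0)
(225.7, 0.006, 0.002, 0)
[(146.8, 0.009, 0.004, -30), (190.7, -0.012, 0, -20), (218.1, -0.003, 0.002, -10), (235.5, 0.003, 0.002, 0), (209.1, 0.024, 0.002, 10), (211.2, 0.039, 0, 20), (203.9, 0.048, 0, 30)]
```

The fit puts the block flat on the ramp (0°), at lane_home within about 3 mm, so it is against the stop. The gripper is clear and nothing else was touched, so I'm handing in.

```bash
python3 -c "
from workcell import *
print(job_done())"
```

```text
the job is handed in; nothing more can be done
None
```

I pressed the badge, held the plate down on its stop for over a second, and left the block flat on the ramp against the lower stop. The bystanders were not touched. The job is handed in at about 17 s on the robot's clock, with no verdict shown. The final resting pose rests on an image fit (0° off the ramp, within about 3 mm of lane_home), because I had used all 10 picture views.

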